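Lock the stock case and scan its tag

ROBOT

A 7-joint arm with a two-finger parallel gripper is mounted at the origin on the work surface. World frame = base frame: x ahead of the robot, y to its left, z up, the work surface at z = 0. Lengths are in m, angles in rad, forces in N, time in s.
With the tool pointing down it reaches from about 0.35 to 0.9 m from the base axis. Payload 8.1 kg.
Tool frame: the origin (TCP) lies midway between the tips of the shut fingers; the grasp point (between the pads) lies 19 mm behind it; z points along the fingers, y is the line along which they close (so a half turn about z gives the same grasp; the last joint's range is limited). The gripper opens to 85 mm and grips with 20 to 120 N. Pads are 22 mm wide; open, the fingers measure 114 mm over their backs; the gripper's body (76 mm by 85 mm) begins 54 mm behind the grasp point. The pads swing forward as they close: fully open they stand 13 mm farther back than shut.
Start: joints at [1.127, 0.434, 0.025, 1.573, -0.012, 1.134, -0.075], TCP at [0.209, -0.589, 0.231] pointing down, gripper open.
Joint ranges: [-2.62, 2.62], [-0.44, 2.09], [-1.27, 1.32], [0.08, 2.57], [-1.32, 4.46], [0.12, 2], [-2.74, 2.74]. Speed limits (rad/s): [2.22, 2.22, 3.01, 3.01, 3.14, 3.14, 3.14].

INTERFACE

Orientations are given as [roll, pitch, yaw] about the fixed x, y, z axes, in that order (R = Rz(yaw) Ry(pitch) Rx(roll)).
In Python, from bench import r gives the robot as it stands. The module is installed in compiled form; this text tells all that it offers.
- The arm moves only by the tool send_rows, never from a script. Its argument "commands" is one flat list of numbers, 5 for each row, row after row: the opening, from 0 (shut) to 1 (fully open), then the shift along the world's x, y, z in m, then the turn about the world's z in rad. In form: [gripper, dx, dy, dz, yaw, gripper, dx, dy, dz, yaw, ...]. A call has 1 to 20 rows; each row is the pose to reach, as a shift and turn from the pose commanded when the call began; what a row does not reach only later rows make up. A row lasts 1/10 s, in which the tool goes at most 50 mm and 8.59 degrees, less where a joint would pass 70% of its speed; a pose out of reach is approached as far as the arm can. A call with a gripper value outside its range is refused whole. The fingers move at their own pace and stop on an object; the grip force is fixed at half the most. Time passes only in rows, so rows that repeat a pose let the fingers close. It gives the time, the measured TCP pose, the force, the opening and the grip force at its end, in the units of the state.
- r.get_obs(): the state, without advancing time (a new reading comes with each control period).
- r.grab_frame(name): name is "scene" or "top" or "wrist"; returns (picture, depth): 384x512x3 uint8, red, green, blue; 384x512 float32, m along the optical axis (not along the pixel's ray), 0 where there is no reading.
- r.camera_info(name): a dict with "mtx" (3x3 intrinsics, pixels), "world_to_cam" (4x4, takes a point from world to camera coordinates). Camera axes: x right, y down, z forward; pixel columns grow to the right and rows downward; lengths in m; the calibration is good to about 2 mm. A picture is of the moment at which its call begins: read the wrist's pose just before it. camera_info takes no time and is no camera call; for the wrist camera it gives the pose at the moment of the call.
- r.hand_in(): hands the job in; it is judged then, once.
The state is a dict: "time_s": time; "joint_pos": joint angles; "joint_vel": joint speeds; "joint_torque": joint torques, N m; "eef_pos": TCP position; "tcp_rot": TCP orientation; "ft_force": force on the tool from outside, world axes, zero at the start; "moment": the same for the moment, N m; "gripper_width": finger opening in m; "grip_force": force on a finger pad.
Only numpy, scipy, OpenCV 4.12 (cv2) and the standard library are available. Lean on these libraries where they do the work, as an engineer would, in place of code of your own. Each camera call takes 0.05 s, during which the arm holds its last target. There are 200 camera calls.

TASK

Lock up the wooden stock case on the market stall: swing its hasp fully shut over the staple, then drop the red-headed retaining pin all the way down through the staple's loop in front of the hasp and let go of it. Then pick up the yellow scanner, hold it steady for at least one second pointing squarely at the middle of the barcode label on the hasp with its window about 85 mm from the label, and lay it back flat on its black mat. The scanner must not touch the case, hasp or pin, and everything else on the table stays where it is.

Things in the scene. Friction and masses are not known exactly. Their poses are not given: they have to be found in the camera images.
- case: Wooden stock case with steel corners, fixed to the table, 200 mm (its x) by 280 mm (its y) by 150 mm high, with a low carrying handle on top that reaches 158 mm. Origin at the centre of its underside; its front, with the hasp and staple, faces its own -x; z is up. The front faces roughly to the robot's left (world +y).
- hasp (a joint): Angle of the hasp in rad: 0 = fully shut, flat along the case front; grows as it swings outward (at 1.57 it stands straight out from the front); starts between 1.0 and 1.8. It stays where it is left and turns under a light push (about 1 N at its middle); 0 is a hard stop, and the hasp does not strike the staple, which passes through its slot.
- hasp_hinge (a point): Point on the hasp's upright hinge axis at mid height of the plate, 112 mm above the table, 8 mm in front of the case front and 80 mm from the case's middle towards the case's +y. Its axes turn with the hasp: the plate runs from here along -y, its outer (label) face looks to -x; when shut these axes are the case's axes.
- hasp_end (a point): Middle of the free end of the hasp plate, 140 mm from the hinge along the hasp's -y. The steel plate is 4 mm thick (2 mm either side of the hinge axis), 56 mm tall, with a 39 mm long by 16 mm tall slot from 86 to 125 mm from the hinge that takes the staple.
- label (a point): Centre of the white barcode label (44 by 44 mm) on the outer face of the hasp, 40 mm from the hinge and 3 mm out from the middle of the plate. Axes turn with the hasp: -x points straight out of the label, z is up, y is along the plate towards the hinge.
- staple (a point): Brass staple: a flat loop standing out level from the case front, 7 mm thick, bars 7 mm wide, outer width 30 mm, reaching 51 mm out from the case front. This point is on its top face, 115.5 mm above the table, in the middle of the opening left for the pin in front of the shut hasp, 27 mm from the case front; the opening is 16 mm wide along the case's y and 34 mm long along its x (from the shut hasp to the end bar). Axes as the case.
- pin: Retaining pin, upright. Origin at the underside of its flange, z up. Above the origin: steel flange 27 mm across and 5 mm thick, then a red round grip 22 mm across and 37 mm tall (top 42 mm above the origin). Below: steel shank 9 mm across, 62 mm long with a tapered foot. 40 to 85 g. It starts in the hole of the stand; when fully down in the staple the flange rests on the staple's top face.
- pin_tip (a point): The foot of the pin's shank, 62 mm below the pin's origin along its axis.
- stand: Light wooden block, 75 by 75 mm and 70 mm high, fixed, with an upright 14 mm through hole in its middle in which the pin starts, flange resting on the top. Origin at the centre of its underside.
- scanner: Yellow handheld scanner lying on its side: straight barrel 145 mm long (x -75 to +70 mm), 36 mm wide (y) and 44 mm high (z 0 to 44 mm), window at the +x end, and a black pistol handle beside the rear, x -70 to -34 mm, y +14 to +86 mm, z 0 to 30 mm. Origin on the underside below the middle of the barrel, close to where it is best gripped across the barrel from above. It points along its +x. 140 to 280 g.
- scanner_nose (a point): Centre of the scanner's window, 70 mm ahead of the scanner's origin and 22 mm above its underside. Axes as the scanner.
- scan_spot (a point): Imaginary point 85 mm straight ahead of the window on the scanner's aiming line: the best place for the label's centre.
- mat: Black rubber mat, 190 mm (x) by 140 mm (y), 4 mm thick, fixed. Origin at the centre of its underside. The scanner starts on it; lying back means the scanner's origin over the mat, lying flat on its side as at the start, handle either way.
- bottle_a: Amber perfume bottle with black cap, 44 mm across, 110 mm tall, standing loose. Origin at the centre of its underside.
- bottle_b: Clear perfume bottle with black cap, same size, standing loose. Origin at the centre of its underside.
- bottle_c: Green perfume bottle with black cap, same size, standing loose. Origin at the centre of its underside.
- bottle_d: Copper-coloured perfume bottle with black cap, same size, standing loose close beside the pin's stand. Origin at the centre of its underside.
- carton: Loose cardboard carton of vials, 90 (x) by 120 (y) mm, 81 mm high with the vial caps. Origin at the centre of its underside.
- tape: Loose roll of orange tape lying flat, 80 mm across, 45 mm high. Origin at the centre of its underside.
- mug: Loose blue mug, 76 mm across the rim, 90 mm tall, handle at its +y. Origin at the centre of its underside.
Not all that is in view belongs to the job. There is more than one size of the pin; the one meant has the size given above.

How it is judged:
On the way, in this order (a step that is already met when the one before it is completed fails the run):
1. the hasp is swung fully shut (within 0.08 rad) (value of joint hasp below 0.08 rad), for 0.2 s.
2. the pin hangs fully down through the staple loop, in front of the shut hasp, and is let go (value of joint hasp below 0.08 rad and horizontal distance between pin and staple below 0.016 m and z of pin_tip in the frame of staple below -0.052 m and angle between pin's own z axis and vertical below 0.2 rad and contact force between the fingers and pin below 0.1 N), for 0.2 s.
3. the scanner is held still for 1 s, window 55 to 115 mm from the label, square within 0.26 rad, the point 85 mm ahead of it within 18 mm of the label centre across and in height (value of joint hasp below 0.08 rad and horizontal distance between pin and staple below 0.016 m and z of pin_tip in the frame of staple below -0.052 m and angle between pin's own z axis and vertical below 0.2 rad and x of scanner_nose in the frame of label between -0.115 and -0.055 m and y of scan_spot in the frame of label between -0.018 and 0.018 m and z of scan_spot in the frame of label between -0.018 and 0.018 m and angle between the x axis of scanner and the x axis of label, either way round below 0.26 rad and linear speed of scanner below 0.02 m/s and angular speed of scanner below 0.2 rad/s), for 1 s.
At the end, for the whole second after the job is handed in: The hasp is shut (within 0.08 rad); the pin stands upright (within 0.2 rad) in the staple loop, its foot at least 52 mm below the loop's top face; the scanner lies flat (within 0.1 rad) and still on its mat, its origin within 85 mm (mat x) and 65 mm (mat y) of the mat's middle (value of joint hasp below 0.08 rad and horizontal distance between pin and staple below 0.016 m and z of pin_tip in the frame of staple below -0.052 m and angle between pin's own z axis and vertical below 0.2 rad and x of scanner in the frame of mat between -0.085 and 0.085 m and y of scanner in the frame of mat between -0.065 and 0.065 m and z of scanner in the frame of mat between -0.002 and 0.012 m and angle between scanner's own z axis and vertical below 0.1 rad and linear speed of scanner below 0.02 m/s); the robot touches nothing.
It fails at once if the scanner touches the case, hasp or pin (contact force between scanner and case above 1 N or contact force between scanner and pin above 1 N).
It fails at once if a bystander (bottle, carton, tape or mug) is moved more than 20 mm or tipped (distance of any of bottle_a, bottle_b, bottle_c, bottle_d, carton, tape, mug from where it was at the start of the episode above 0.02 m or angle between any of bottle_a, bottle_b, bottle_c, bottle_d, carton, tape, mug's own z axis and vertical above 0.35 rad).
It also fails if it takes over 72 s, if anything falls off the work surface, if the arm or the gripper's body presses on something with over 40 N, if the wrist force passes 120 N, or if a joint passes its speed limit or range.

## Working session

There is one attempt and no reset: what is moved stays moved. The work goes in short steps, Python scripts to look and compute and a tool call to move; the robot and the scene stay as the last step left them, time stands still between calls to the robot, and variables do not carry over. Pictures are saved under pics/ and viewed, at most 10 in all, crops included, and the job is handed in when it is done.

Besides the shell and the picture viewer there is one more tool, called after "Request:" as name(argument=value, ...) on one line, values as JSON. send_rows: Moves the arm, as the interface text tells. Its arguments: {"type":"object","properties":{"commands":{"type":"array","items":{"type":"number"}}},"required":["commands"]}

```bash
mkdir -p pics
cat > h.py <<'E'
import numpy as np, cv2
from bench import r
def grab(n):
    ci=r.camera_info(n); p,d=r.grab_frame(n); return p,d,np.array(ci["mtx"]),np.array(ci["world_to_cam"])
def cloud(d,K,T):
    v,u=np.mgrid[:d.shape[0],:d.shape[1]]
    P=np.stack([(u-K[0,2])/K[0,0]*d,(v-K[1,2])/K[1,1]*d,d],-1)
    return (P-T[:3,3])@T[:3,:3]
def save(n,p): cv2.imwrite("pics/"+n,p[...,::-1])
E
python3 - <<'E'
from h import *
a=grab("scene");b=grab("top")
for n,g in (("scene",a),("top",b)):
    np.savez(n+".npz",p=g[0],d=g[1],K=g[2],T=g[3])
    c=-g[3][:3,:3].T@g[3][:3,3]; print(n,c.round(3),g[2].round(1).tolist())
save("a.png",a[0]); save("b.png",cv2.resize(b[0],(800,600)))
print(r.get_obs())
E
```

```text
scene [0.941 0.391 0.979] [[363.7, 0.0, 252.1], [0.0, 363.7, 186.1], [0.0, 0.0, 1.0]]
top [ 0.388 -0.05   1.651] [[489.0, 0.0, 254.2], [0.0, 489.0, 192.2], [0.0, 0.0, 1.0]]
{'time_s': 0.1, 'joint_pos': array([ 1.12740817,  0.43515723,  0.02495461,  1.57398726, -0.01159803,
        1.13401039, -0.07508608]), 'joint_vel': array([-0.00099739, -0.00049734,  0.00016959, -0.0014207 , -0.00067041,
        0.00057665,  0.00105701]), 'joint_torque': array([ 2.64803071e-03, -6.71760035e+01,  1.02827668e+00, -3.16901779e+01,
        1.57736905e-02,  7.28145882e-03,  2.35150992e-05]), 'eef_pos': array([ 0.20870471, -0.58864876,  0.23060908]), 'tcp_rot': array([-3.14018061e+00,  1.22911884e-04,  3.40751002e-01]), 'ft_force': array([-0.52549242,  0.34287281, -0.78011251]), 'moment': array([-0.03121691,  0.00503088, -0.00208302]), 'grip_force': 0.0, 'gripper_width': 0.08546299954577796}
```

View pics/b.png

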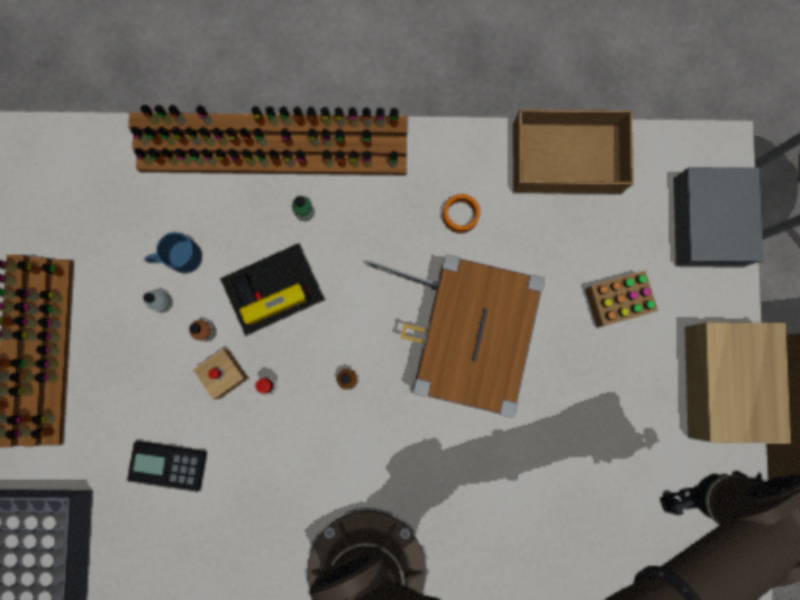

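View pics/a.png

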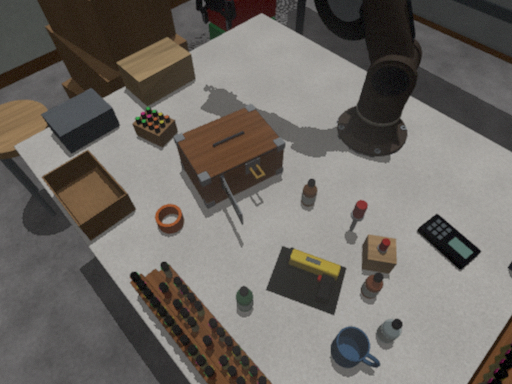

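The top view shows the case (centre 480,335 of 800x600), hasp standing out (365,263 to 437,287), staple (410,330), mat and scanner (272,290) and the mug, bottles and tape. There are two red-headed candidates: one in the wooden stand (214,374) and one standing free (264,385). I'll measure both and confirm in one crop.

```bash
cat > m.py <<'E'
from h import *
t=np.load("top.npz");s=np.load("scene.npz")
out=[]
for n,g in (("top",t),("scene",s)):
    p=g["p"];X=cloud(g["d"],g["K"],g["T"]);hsv=cv2.cvtColor(p,cv2.COLOR_RGB2HSV)
    def comps(name,m,amin=8):
        k,l,st,ce=cv2.connectedComponentsWithStats(m.astype(np.uint8))
        for i in range(1,k):
            if st[i,4]>=amin:
                q=X[l==i]; q=q[(q[:,2]>-.05)&(np.abs(q[:,1])<.9)]
                if len(q)==0: continue
                zt=np.percentile(q[:,2],95); qq=q[q[:,2]>zt-.008]
                if abs(qq[:,0].mean()-.4)>.5: continue
                print(n,name,"px",ce[i].round(0),st[i,2:4],"topz %.3f"%zt,"ctr",((qq.min(0)+qq.max(0))/2).round(3),"ext",np.ptp(qq,axis=0).round(3),"zmin %.3f"%q[:,2].min())
    H,S,V=[hsv[...,i].astype(int) for i in range(3)]
    comps("red",((H<6)|(H>174))&(S>170)&(V>70))
    comps("yel",(H>22)&(H<34)&(S>150)&(V>90))
    z=X[...,2]
    print(n)
    m=(z>.03)&(z<.25)&(X[...,0]>.2)&(X[...,0]<.8)&(X[...,1]>-.25)&(X[...,1]<.6)
    comps("obj",m,30)
    if n=="top":
        m=((z>.06)&(z<.08)); comps("stand",m&(X[...,1]>.2),30)
        for nm,lo,hi,mm in (("caseTop",.14,.156,True),("mat",.001,.008,V<60),("yelTop",.035,.06,(H>20)&(H<34)&(S>140)),("standtop",.06,.08,(X[...,1]>.25)&(X[...,0]<.45))):
            k=(z>lo)&(z<hi)&(X[...,0]>.15)&(X[...,0]<.85)&(np.abs(X[...,1])<.5)&mm
            k=cv2.morphologyEx(k.astype(np.uint8),cv2.MORPH_OPEN,np.ones((3,3)))
            cs=max(cv2.findContours(k,0,2)[0],key=cv2.contourArea)
            f=np.zeros_like(k);cv2.drawContours(f,[cs],-1,1,-1)
            P=X[(f>0)&(k>0)][:,:2]
            rr=cv2.minAreaRect((P*1000).astype(np.float32)); print(nm,len(P),np.round(rr[0],1),np.round(rr[1],1),round(rr[2],1))
E
python3 m.py
python3 - <<'E'
from h import *
s=np.load("scene.npz")["p"]
save("c.png",cv2.resize(s[190:300,330:410],None,fx=5,fy=5,interpolation=cv2.INTER_CUBIC))
E
```

```text
top red px [165. 189.] [4 5] topz 0.034 ctr [0.571 0.242 0.031] ext [0.011 0.011 0.008] zmin 0.003
top red px [137. 239.] [7 6] topz 0.118 ctr [0.406 0.31  0.115] ext [0.016 0.016 0.01 ] zmin 0.105
top red px [168. 247.] [10  8] topz 0.153 ctr [0.383 0.203 0.15 ] ext [0.021 0.027 0.01 ] zmin 0.140
top yel px [174. 194.] [41 25] topz 0.054 ctr [0.491 0.111 0.848] ext [0.207 0.322 1.605] zmin -0.003
top yel px [389. 193.] [5 5] topz 0.086 ctr [ 0.562 -0.493  0.083] ext [0.014 0.013 0.009] zmin 0.076
top yel px [400. 199.] [5 5] topz 0.087 ctr [ 0.543 -0.527  0.084] ext [0.013 0.015 0.008] zmin 0.060
top
top obj px [193. 132.] [14 16] topz 0.113 ctr [0.761 0.149 0.112] ext [0.02 0.02 0.01] zmin 0.031
top obj px [295. 136.] [24 25] topz 0.050 ctr [ 0.757 -0.193  0.047] ext [0.079 0.077 0.01 ] zmin 0.031
top obj px [111. 161.] [36 25] topz 0.093 ctr [0.658 0.407 0.091] ext [0.072 0.08  0.013] zmin 0.031
top obj px [293. 214.] [ 82 101] topz 0.154 ctr [ 0.492 -0.149  0.156] ext [0.308 0.201 0.02 ] zmin 0.030
top obj px [171. 192.] [49 32] topz 0.053 ctr [0.556 0.202 0.053] ext [0.084 0.141
[... 3093 characters left out ...]
] [27 26] topz 0.047 ctr [ 0.758 -0.191  0.044] ext [0.078 0.081 0.01 ] zmin 0.030
scene obj px [380. 252.] [32 35] topz 0.109 ctr [0.406 0.313 0.108] ext [0.022 0.02  0.015] zmin 0.030
scene obj px [317. 270.] [54 53] topz 0.050 ctr [0.558 0.205 0.047] ext [0.087 0.142 0.01 ] zmin 0.030
scene obj px [373. 284.] [21 24] topz 0.110 ctr [0.498 0.355 0.107] ext [0.021 0.02  0.01 ] zmin 0.030
scene obj px [245. 298.] [18 23] topz 0.111 ctr [0.762 0.149 0.108] ext [0.02  0.021 0.01 ] zmin 0.030
scene obj px [391. 330.] [24 23] topz 0.110 ctr [0.559 0.45  0.108] ext [0.021 0.02  0.01 ] zmin 0.031
scene obj px [354. 348.] [48 41] topz 0.091 ctr [0.661 0.407 0.088] ext [0.075 0.074 0.011] zmin 0.030
```

View pics/c.png

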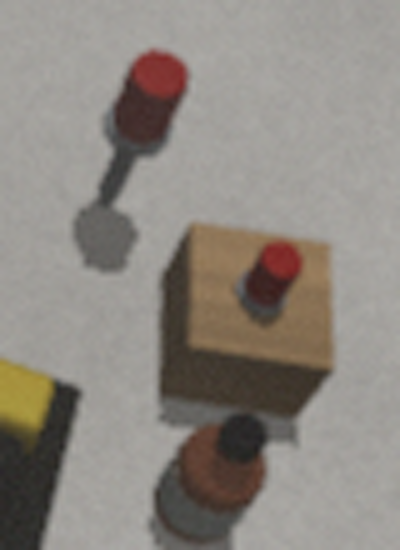

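The crop shows the free pin (orig. scene px 360,208) with a ~30 mm head, top at 152 mm, on its own foot: a decoy. The one in the stand (386,242) has a ~20 mm head with its top at ~112 mm = 70+42, so it is the pin meant.

Run:
```python
from h import *
g=np.load("top.npz");p=g["p"];X=cloud(g["d"],g["K"],g["T"]);z=X[...,2];x=X[...,0];y=X[...,1]
def rect(n,m):
    k,l,st,_=cv2.connectedComponentsWithStats(m.astype(np.uint8)); 
    i=1+np.argmax(st[1:,4]); P=X[l==i]; rr=cv2.minAreaRect((P[:,:2]*1000).astype(np.float32)); print(n,len(P),np.round(rr[0],1),np.round(rr[1],1),round(rr[2],1),"z",np.median(P[:,2]).round(4))
    return P
rect("barrel",(z>.040)&(z<.06)&(x>.48)&(x<.65)&(y>.1)&(y<.3))
rect("scan",(z>.025)&(z<.06)&(x>.48)&(x<.65)&(y>.1)&(y<.3))
V=p.max(-1)
rect("mat",(V<75)&(x>.45)&(x<.72)&(y>.08)&(y<.35)|((z>.025)&(x>.48)&(x<.65)&(y>.1)&(y<.3)))
c=np.array([.4862,-.2187]);yaw=np.deg2rad(77.3-180);ux=np.array([np.cos(yaw),np.sin(yaw)]);uy=np.array([-ux[1],ux[0]])
Q=X[...,:2]-c; a=Q@ux;b=Q@uy
m=(a<-.108)&(a>-.30)&(np.abs(b)<.15)&(z>.085)&(z<.145)
ms=m&(b<.03); mh=m&(b>.03)
for n,k in (("staple",ms),("hasp",mh)):
    print(n,k.sum()); A=np.c_[a[k],b[k],z[k]]; print(A.min(0).round(3),A.max(0).round(3),A.mean(0).round(3))
A=np.c_[a[mh],b[mh]]; print(A[np.argsort(A[:,0])][::6].round(3).tolist())
# front plane check of case top
rect("case",(z>.14)&(z<.157)&(np.abs(a)<.12)&(np.abs(b)<.16))
```

```text
barrel 468 [555.4 203.2] [ 36.3 145.5] 24.1 z 0.0479
scan 718 [585.9 216.4] [103.8 145.5] 23.5 z 0.0451
mat 2143 [591.8 215.8] [137.7 186.2] 25.5 z 0.0069
staple 110
[-0.248 -0.15   0.086] [-0.108 -0.009  0.122] [-0.164 -0.061  0.113]
hasp 159
[-0.247  0.074  0.085] [-0.108  0.095  0.145] [-0.176  0.086  0.122]
[[-0.247, 0.093], [-0.241, 0.092], [-0.237, 0.091], [-0.231, 0.094], [-0.227, 0.09], [-0.22, 0.089], [-0.217, 0.089], [-0.21, 0.089], [-0.204, 0.091], [-0.2, 0.088], [-0.194, 0.089], [-0.187, 0.088], [-0.184, 0.086], [-0.177, 0.085], [-0.171, 0.085], [-0.165, 0.087], [-0.16, 0.084], [-0.154, 0.083], [-0.149, 0.082], [-0.144, 0.082], [-0.138, 0.081], [-0.133, 0.081], [-0.127, 0.081], [-0.122, 0.081], [-0.117, 0.08], [-0.112, 0.076], [-0.109, 0.081]]
case 5858 [ 486.3 -218.3] [204.7 283.2] 77.2 z 0.148
```

Key poses: the hasp is at about 1.66 rad with its hinge at (0.588,-0.131). The staple still needs refining. The scanner origin is near (0.556,0.201), yaw -66°. I'll go to the outer side of the hasp first.

Request:
send_rows(commands=[0,0.431,0.494,0.02,1.008,0,0.431,0.494,0.02,1.008,0,0.431,0.494,0.02,1.008,0,0.431,0.494,0.02,1.008,0,0.431,0.494,0.02,1.008,0,0.431,0.494,0.02,1.008,0,0.431,0.494,0.02,1.008,0,0.431,0.494,0.02,1.008,0,0.431,0.494,0.02,1.008,0,0.431,0.494,0.02,1.008,0,0.431,0.494,0.02,1.008,0,0.431,0.494,0.02,1.008,0,0.431,0.494,0.02,1.008,0,0.431,0.494,0.02,1.008,0,0.431,0.494,0.02,1.008,0,0.431,0.494,0.02,1.008,0,0.431,0.494,0.02,1.008])

```text
time_s: 1.8
eef_pos: [0.639, -0.0973, 0.2512]
tcp_rot: [-3.141, 0.001, 1.346]
ft_force: [-0.2, 0.5, 0.1]
gripper_width: 0.0007
grip_force: 0.0
```

```bash
cat > geo.py <<'E'
import numpy as np
c=np.array([.4862,-.2185]);yaw=np.deg2rad(-102.7);ux=np.array([np.cos(yaw),np.sin(yaw)]);uy=np.array([-ux[1],ux[0]]);n=-ux
hinge=c+.108*n+.08*uy
def W(out,b): return c+(.1+out)*n+b*uy
E
python3 - <<'E'
from h import *; from geo import *
o=r.get_obs(); print(o["time_s"],o["eef_pos"],o["tcp_rot"])
g=grab("wrist"); p,d,K,T=g; save("w1.png",p)
t=o["eef_pos"][:2]
for th in np.linspace(1.8,0,7):
    D=-np.cos(th)*uy+np.sin(th)*n; N=np.cos(th)*n+np.sin(th)*uy
    print(round(th,2),(hinge+.055*D+.014*N-t).round(3))
print("extra n",n.round(3))
hsv=cv2.cvtColor(p,cv2.COLOR_RGB2HSV)
X=cloud(d,K,T);Q=X[...,:2]-c;a=-(Q@ux)-.1;b=Q@uy;z=X[...,2]
k=(a>.012)&(a<.06)&(b>-.06)&(b<.03)&(z>.1)&(z<.13)
A=np.c_[a[k],b[k],z[k]];print(k.sum())
if k.sum(): print(np.percentile(A,[1,5,50,95,99],axis=0).round(4))
E
```

```text
1.8 [ 0.63897027 -0.09726351  0.2511708 ] [-3.14112218e+00  1.25232163e-03  1.34598515e+00]
1.8 [-0.014  0.01 ]
1.5 [-0.029  0.019]
1.2 [-0.045  0.023]
0.9 [-0.062  0.022]
0.6 [-0.078  0.016]
0.3 [-0.092  0.006]
0.0 [-0.102 -0.008]
extra n [0.22  0.976]
765
[[ 0.0127 -0.0384  0.1089]
 [ 0.0145 -0.0374  0.1101]
 [ 0.0346 -0.0229  0.1154]
 [ 0.0491 -0.0086  0.1167]
 [ 0.0494 -0.0082  0.1172]]
```

View pics/w1.png

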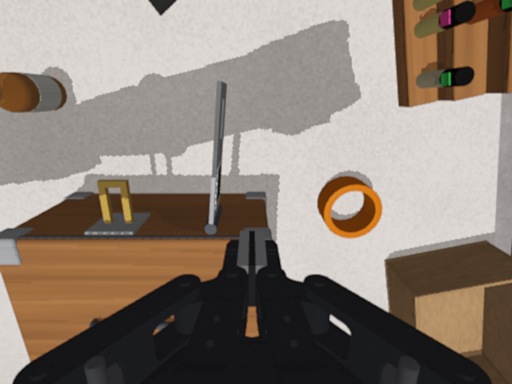

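The wrist picture shows the hasp (220,85 to 212,228), the staple (115,200) and the shut fingers on the hasp's outer side. Now down, and sweep it shut.

Request:
send_rows(commands=[0,0,0,-0.05,0,0,0,0,-0.1,0,0,0,0,-0.146,0,0,0,0,-0.146,0,0,-0.014,0.01,-0.146,0,0,-0.021,0.015,-0.146,0,0,-0.029,0.019,-0.146,0,0,-0.037,0.021,-0.146,0,0,-0.045,0.023,-0.146,0,0,-0.053,0.023,-0.146,0,0,-0.062,0.022,-0.146,0,0,-0.07,0.019,-0.146,0,0,-0.078,0.016,-0.146,0,0,-0.085,0.011,-0.146,0,0,-0.092,0.006,-0.146,0,0,-0.097,-0.001,-0.146,0,0,-0.102,-0.006,-0.146,0,0,-0.102,-0.008,-0.146,0,0,-0.102,-0.009,-0.146,0,0,-0.102,-0.01,-0.146,0])

```text
time_s: 3.85
eef_pos: [0.5377, -0.1048, 0.1052]
tcp_rot: [-3.141, -0.0, 1.349]
ft_force: [-0.2, 2.1, -0.8]
gripper_width: -0.0001
grip_force: 0.5
```

Request:
send_rows(commands=[0,-0.001,-0.002,0,0,0,-0.001,-0.003,0,0,0,-0.001,-0.004,0,0,0,-0.001,-0.004,0,0])

```text
time_s: 4.25
eef_pos: [0.5371, -0.1071, 0.1053]
tcp_rot: [-3.141, -0.002, 1.35]
ft_force: [1.2, 6.7, -1.0]
gripper_width: -0.0
grip_force: 3.4
```

Request:
send_rows(commands=[0,0.005,0.02,0,0,0,0.005,0.025,0.045,0,0,0.005,0.025,0.09,0,0.6,-0.132,0.418,0.13,0,0.6,-0.132,0.418,0.13,0,0.6,-0.132,0.418,0.13,0,0.6,-0.132,0.418,0.13,0,0.6,-0.132,0.418,0.13,0,0.6,-0.132,0.418,0.13,0,0.6,-0.132,0.418,0.13,0,0.6,-0.132,0.418,0.13,0,0.6,-0.132,0.418,0.13,0,0.6,-0.132,0.418,0.13,0,0.6,-0.132,0.418,0.13,0,0.6,-0.132,0.418,0.13,0,0.6,-0.132,0.418,0.13,0])

```text
time_s: 5.85
eef_pos: [0.4057, 0.3074, 0.2351]
tcp_rot: [3.141, 0.001, 1.346]
ft_force: [0.5, -0.3, -0.1]
gripper_width: 0.0514
grip_force: 0.0
```

Run:
```python
from h import *; from geo import *
o=r.get_obs(); print(o["time_s"],o["eef_pos"],o["tcp_rot"],o["joint_pos"].round(2))
for nm in("wrist","top"):
    p,d,K,T=grab(nm); X=cloud(d,K,T); 
    hsv=cv2.cvtColor(p,cv2.COLOR_RGB2HSV).astype(int)
    if nm=="wrist":
        save("w2.png",p)
        m=((hsv[...,0]<6)|(hsv[...,0]>174))&(hsv[...,1]>150)&(hsv[...,2]>60)&(np.abs(X[...,0]-.405)<.04)&(np.abs(X[...,1]-.311)<.04)&(X[...,2]>.09)
        q=X[m];print(m.sum(),q.min(0).round(4),q.max(0).round(4)); t=q[q[:,2]>.108];print(((t.min(0)+t.max(0))/2).round(4))
        s=X[(X[...,2]>.065)&(X[...,2]<.075)&(np.abs(X[...,0]-.405)<.06)&(np.abs(X[...,1]-.311)<.06)]
        rr=cv2.minAreaRect((s[:,:2]*1000).astype(np.float32));print("stand",rr)
    else:
        Q=X[...,:2]-c;a=-(Q@ux)-.1;b=Q@uy;z=X[...,2]
        k=(a>.003)&(a<.07)&(b>-.1)&(b<.12)&(z>.12)&(z<.146)
        A=np.c_[a[k],b[k],z[k]]; print("hasp",k.sum(),A.min(0).round(3),A.max(0).round(3))
        k=(a>.018)&(a<.07)&(b>-.1)&(b<.1)&(z>.105)&(z<.125)
        A=np.c_[a[k],b[k],z[k]]; print("staple",k.sum(),A.min(0).round(4),A.max(0).round(4))
        save("b2.png",p)
```

```text
5.85 [0.40566602 0.30739299 0.23512495] [3.14132004e+00 8.36374332e-04 1.34619874e+00] [-0.29  0.31 -0.59  1.81  0.19  1.08 -1.17]
399 [0.396  0.3005 0.0903] [0.416  0.3207 0.1141]
[0.406  0.3105 0.1111]
stand ((405.675537109375, 309.4273986816406), (75.33110046386719, 75.18785858154297), 35.99050521850586)
hasp 88 [ 0.004 -0.059  0.12 ] [0.05  0.086 0.145]
staple 58 [ 0.0181 -0.0395  0.1093] [ 0.0505 -0.0095  0.1224]
```

View pics/w2.png

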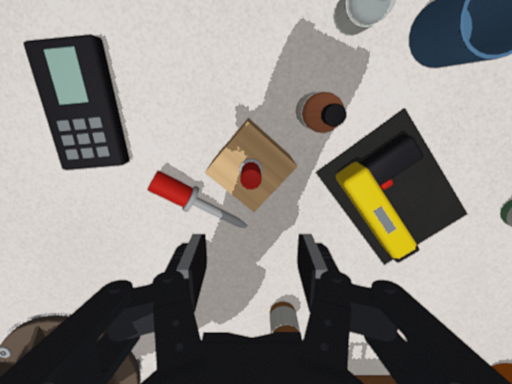

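The wrist view shows the pin head (250,175) in the stand, bottle_d (325,110) clear of the fingers, and the decoy (170,188). I'm about 3 mm short in y. I'll descend, grip and lift.

Request:
send_rows(commands=[0.6,0,0.003,-0.05,0,0.6,0,0.003,-0.09,0,0.6,0,0.003,-0.12,0,0.6,0,0.003,-0.14,0,0.6,0,0.003,-0.154,0,0.6,0,0.003,-0.154,0,0,0,0.003,-0.154,0,0,0,0.003,-0.154,0,0,0,0.003,-0.154,0,0,0,0.003,-0.154,0,0,0,0.003,-0.154,0,0,0,0.003,-0.154,0])

```text
time_s: 7.15
eef_pos: [0.4056, 0.3126, 0.0827]
tcp_rot: [3.14, -0.002, 1.349]
ft_force: [-0.4, -0.2, 7.0]
gripper_width: 0.0202
grip_force: 58.5
```

Run:
```python
from h import *; from geo import *
p,d,K,T=grab("scene"); X=cloud(d,K,T);hsv=cv2.cvtColor(p,cv2.COLOR_RGB2HSV).astype(int)
m=((hsv[...,0]<8)|(hsv[...,0]>172))&(hsv[...,1]>120)&(np.abs(X[...,0]-.383)<.1)&(np.abs(X[...,1]-.204)<.08)
q=X[m];print("decoy",m.sum(),q.min(0).round(3) if len(q) else 0,q.max(0).round(3) if len(q) else 0)
print("staple target",W(.0265,-.024),"out-lean",W(.029,-.024), W(.0265,-.0255))
```

```text
decoy 17 [0.343 0.144 0.487] [0.44  0.283 0.653]
staple target [ 0.49059772 -0.08981857] out-lean [ 0.49114733 -0.08737973] [ 0.48913441 -0.0894888 ]
```

Request:
send_rows(commands=[0,0,0,0.03,0,0,0,0,0.07,0,0,0,0,0.12,0,0,0,0,0.16,0,0,0.0855,-0.399,0.16,0,0,0.0855,-0.399,0.16,0,0,0.0855,-0.399,0.16,0,0,0.0855,-0.399,0.16,0,0,0.0855,-0.399,0.16,0,0,0.0855,-0.399,0.16,0,0,0.0855,-0.399,0.16,0,0,0.0855,-0.399,0.16,0,0,0.0855,-0.399,0.16,0,0,0.0855,-0.399,0.16,0,0,0.0855,-0.399,0.14,0,0,0.0855,-0.399,0.125,0,0,0.0855,-0.399,0.125,0,0,0.0855,-0.399,0.125,0])

```text
time_s: 9.0
eef_pos: [0.4904, -0.0855, 0.2069]
tcp_rot: [3.142, -0.0, 1.351]
ft_force: [-0.3, 0.5, 0.5]
gripper_width: 0.0204
grip_force: 58.9
```

Run:
```python
from h import *; from geo import *
o=r.get_obs(); print(o["time_s"],o["eef_pos"],o["tcp_rot"],o["ft_force"])
for nm in ("scene","wrist"):
    p,d,K,T=grab(nm); X=cloud(d,K,T);np.savez(nm+"2.npz",p=p,d=d,K=K,T=T)
    Q=X[...,:2]-c;a=-(Q@ux)-.1;b=Q@uy;z=X[...,2]
    for n,k in (("shank",(a>.0)&(a<.06)&(b>-.06)&(b<.02)&(z>.128)&(z<.16)),("staple",(a>.018)&(a<.06)&(b>-.06)&(b<.02)&(z>.105)&(z<.122))):
        A=np.c_[a[k],b[k],z[k]]; print(nm,n,k.sum())
        if k.sum(): print(np.percentile(A,[1,50,99],axis=0).round(4).tolist())
    save(nm+"3.png",p)
s=np.load("scene2.npz")["p"]; w=np.load("wrist2.npz")["p"]
cv2.imwrite("pics/d.png",np.hstack([cv2.resize(s[130:210,210:310],(500,400),interpolation=2),cv2.resize(w[:,100:400],(300,384))[:384].copy() if 0 else cv2.copyMakeBorder(cv2.resize(w[100:,100:400],(300,284)),0,116,0,0,0)])[...,::-1])
```

```text
9.0 [ 0.49035285 -0.08548312  0.20688504] [ 3.14157592e+00 -4.94782367e-04  1.35092313e+00] [-0.32529461  0.51671399  0.54952939]
scene shank 139
[[0.0002, -0.0592, 0.1283], [0.0091, -0.0164, 0.1381], [0.0352, 0.0181, 0.1547]]
scene staple 82
[[0.0186, -0.0396, 0.1074], [0.0423, -0.0231, 0.1142], [0.0533, -0.0093, 0.1183]]
wrist shank 731
[[0.0043, -0.0583, 0.1283], [0.0082, -0.0116, 0.1391], [0.0322, 0.0195, 0.1591]]
wrist staple 776
[[0.0185, -0.0386, 0.1097], [0.04, -0.0236, 0.1157], [0.0495, -0.0088, 0.1172]]
```

View pics/d.png

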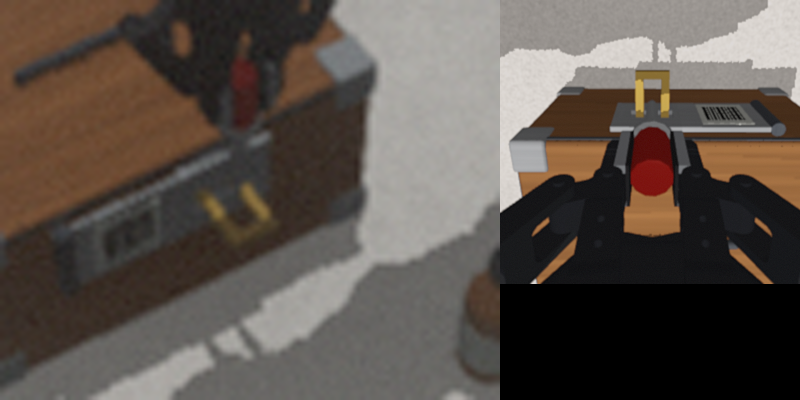

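The hasp lies shut with the staple through its slot (scene crop 235,215; wrist 652,95), and the pin is held upright above it. I'll measure the shank against the loop.

Run:
```python
from h import *; from geo import *
for nm in ("scene","wrist"):
    g=np.load(nm+"2.npz");X=cloud(g["d"],g["K"],g["T"])
    Q=X[...,:2]-c;a=-(Q@ux)-.1;b=Q@uy;z=X[...,2]
    for z0 in (.125,.14,.155,.17,.185,.195,.201,.22):
        k=(a>.016)&(a<.05)&(b>-.05)&(b<.01)&(z>z0)&(z<z0+.012)
        if k.sum()>1: A=np.c_[a[k],b[k]]; print(nm,z0,k.sum(),A.min(0).round(4),A.max(0).round(4))
    k=(a>.0)&(a<.014)&(b>-.06)&(b<.08)&(z>.12)&(z<.142)
    print("hasp slope",np.polyfit(b[k],a[k],1).round(4))
```

```text
scene 0.125 2 [ 0.031  -0.0252] [ 0.0334 -0.0233]
scene 0.14 8 [ 0.0326 -0.0292] [ 0.0353 -0.0218]
scene 0.155 6 [ 0.034  -0.0281] [ 0.0375 -0.0213]
scene 0.17 7 [ 0.0336 -0.0275] [ 0.0367 -0.0217]
scene 0.185 4 [ 0.0365 -0.036 ] [ 0.0411 -0.0139]
scene 0.195 24 [ 0.0362 -0.0361] [ 0.0443 -0.0091]
scene 0.201 22 [ 0.0368 -0.0393] [ 0.0435 -0.009 ]
scene 0.22 47 [ 0.0283 -0.0478] [ 0.0467 -0.0016]
hasp slope [-0.0013  0.0086]
wrist 0.125 2 [ 0.0299 -0.0244] [ 0.03   -0.0236]
wrist 0.14 47 [ 0.0288 -0.0284] [ 0.0325 -0.0197]
wrist 0.155 78 [ 0.0289 -0.0282] [ 0.0324 -0.0199]
wrist 0.17 33 [ 0.0298 -0.0279] [ 0.0324 -0.0202]
wrist 0.185 32 [ 0.0348 -0.0341] [ 0.0412 -0.0128]
wrist 0.195 471 [ 0.0299 -0.0353] [ 0.0418 -0.0123]
wrist 0.201 367 [ 0.0306 -0.0465] [ 0.0414 -0.0075]
wrist 0.22 1154 [ 0.031  -0.0479] [ 0.0416 -0.0004]
hasp slope [0.0012 0.0079]
```

Request:
send_rows(commands=[0,0,-0.001,-0.02,0,0,0,-0.001,-0.04,0,0,0,-0.001,-0.06,0,0,0,-0.001,-0.07,0,0,0,-0.001,-0.076,0,0,0,-0.001,-0.08,0,0,0,-0.001,-0.08,0])

```text
time_s: 9.8
eef_pos: [0.4908, -0.0879, 0.1281]
tcp_rot: [3.14, 0.0, 1.349]
ft_force: [-5.6, -0.4, 12.5]
gripper_width: 0.0202
grip_force: 60.5
```

Request:
send_rows(commands=[0.45,0,0,0,0,0.45,0,0,0,0,0.45,0,0,0,0,0.45,0,0,0,0,0.45,0,0,0.03,0,0.45,0,0,0.08,0,0.5,0.0,0.05,0.12,0,0.5,0.0,0.05,0.13,0,1,0.067,0.285,0.13,0.642,1,0.067,0.285,0.13,0.642,1,0.067,0.285,0.13,0.642,1,0.067,0.285,0.13,0.642,1,0.067,0.285,0.13,0.642,1,0.067,0.285,0.13,0.642,1,0.067,0.285,0.13,0.642,1,0.067,0.285,0.13,0.642])

```text
time_s: 11.4
eef_pos: [0.5574, 0.1957, 0.256]
tcp_rot: [-3.141, 0.001, 1.989]
ft_force: [-0.1, -0.5, -0.5]
gripper_width: 0.0854
grip_force: 0.0
```

Run:
```python
from h import *; from geo import *
o=r.get_obs(); print(o["time_s"],o["eef_pos"],o["tcp_rot"],o["joint_pos"].round(2))
p,d,K,T=grab("scene"); X=cloud(d,K,T); s=p
Q=X[...,:2]-c;a=-(Q@ux)-.1;b=Q@uy;z=X[...,2]
for z0 in (.06,.08,.095,.115,.12,.14,.15):
    k=(a>.014)&(a<.05)&(b>-.05)&(b<.01)&(z>z0)&(z<z0+.012)
    if k.sum()>1: A=np.c_[a[k],b[k],z[k]]; print("pin",z0,k.sum(),A.min(0).round(4),A.max(0).round(4))
p,d,K,T=grab("wrist"); X=cloud(d,K,T); x,y,z=X[...,0],X[...,1],X[...,2]
m=(z>.040)&(z<.056)&(np.abs(x-.555)<.1)&(np.abs(y-.203)<.1)
k,l,st,_=cv2.connectedComponentsWithStats(m.astype(np.uint8)); P=X[l==1+np.argmax(st[1:,4])]
rr=cv2.minAreaRect((P[:,:2]*1000).astype(np.float32)); print("barrel",len(P),rr,np.median(P[:,2]))
V=p.max(-1)
m=((V<75)&(z<.02)|(z>.025))&(np.abs(x-.59)<.12)&(np.abs(y-.215)<.13)&(z<.1)
k,l,st,_=cv2.connectedComponentsWithStats(m.astype(np.uint8)); P=X[l==1+np.argmax(st[1:,4])]
print("mat",cv2.minAreaRect((P[:,:2]*1000).astype(np.float32)))
w=p
cv2.imwrite("pics/e.png",np.hstack([cv2.resize(s[110:220,200:310],(384,384),interpolation=2),cv2.resize(w,(400,384))])[...,::-1])
```

```text
11.4 [0.55739888 0.19565019 0.25600125] [-3.14070875e+00  7.71735688e-04  1.98915196e+00] [-0.02  0.43 -0.59  1.59  0.25  1.2  -0.23]
pin 0.06 7 [ 0.0293 -0.0264  0.0606] [ 0.0323 -0.0197  0.0703]
pin 0.095 2 [ 0.0302 -0.0247  0.0986] [ 0.034  -0.0235  0.1021]
pin 0.115 45 [ 0.0143 -0.0396  0.1151] [ 0.0495 -0.0102  0.1269]
pin 0.12 23 [ 0.0207 -0.0364  0.1206] [ 0.0416 -0.0125  0.132 ]
pin 0.14 16 [ 0.0294 -0.0296  0.1408] [ 0.0403 -0.0137  0.1511]
pin 0.15 43 [ 0.0199 -0.0331  0.1502] [ 0.0403 -0.0133  0.1593]
barrel 3088 ((556.8930053710938, 202.08682250976562), (36.10959243774414, 144.01336669921875), 24.124916076660156) 0.04808036002882324
mat ((591.18408203125, 213.809814453125), (138.22705078125, 186.41873168945312), 25.25128746032715)
```

View pics/e.png

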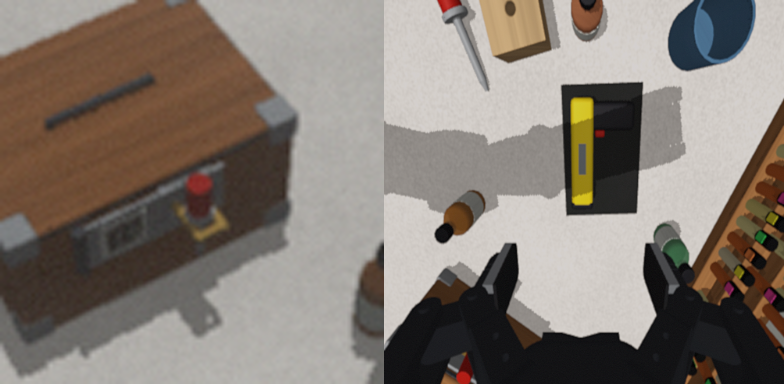

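The pin sits fully down in the loop (head top at 0.158 m, foot below 0.065). The scanner (582,150 in the right half) lies with its handle to the rear and the window towards the case. Gripping the scanner now.

Request:
send_rows(commands=[0.8,0,0.004,-0.05,0,0.8,0,0.004,-0.1,0,0.8,0,0.004,-0.15,0,0.8,0,0.004,-0.19,0,0.8,0,0.004,-0.22,0,0.8,0,0.004,-0.24,0,0.8,0,0.004,-0.24,0,0,0,0.004,-0.24,0,0,0,0.004,-0.24,0,0,0,0.004,-0.24,0,0,0,0.004,-0.24,0,0,0,0.004,-0.24,0,0,0,0.004,-0.24,0,0,0,0.004,-0.22,0,0,0,0.004,-0.2,0,0,0,0.004,-0.17,0,0,0,0.004,-0.14,0,0,0,0.004,-0.14,0,0,0,0.004,-0.14,0])

```text
time_s: 13.4
eef_pos: [0.5578, 0.2009, 0.1174]
tcp_rot: [3.139, 0.001, 1.99]
ft_force: [-0.4, -0.2, -1.8]
gripper_width: 0.0351
grip_force: 60.3
```

```bash
cat > sc.py <<'E'
from h import *; from geo import *
o=r.get_obs(); t=o["eef_pos"]; print(o["time_s"],t,o["tcp_rot"],o["gripper_width"],o["ft_force"])
for nm in ("top","scene","wrist"):
    p,d,K,T=grab(nm); X=cloud(d,K,T); x,y,z=X[...,0],X[...,1],X[...,2]
    hsv=cv2.cvtColor(p,cv2.COLOR_RGB2HSV).astype(int)
    m=(hsv[...,0]>20)&(hsv[...,0]<34)&(hsv[...,1]>130)&(hsv[...,2]>50)&(np.hypot(x-t[0],y-t[1])<.12)&(z>.03)&(z<t[2]+.06)
    P=X[m]
    if len(P)<20: print(nm,len(P));continue
    top=P[P[:,2]>np.percentile(P[:,2],95)-.008]
    rr=cv2.minAreaRect((top[:,:2]*1000).astype(np.float32))
    A=np.c_[top[:,:2]-t[:2],np.ones(len(top))]; f=np.linalg.lstsq(A,top[:,2],rcond=None)[0]
    print(nm,len(P),len(top),np.round(rr[0],1),np.round(rr[1],1),round(rr[2],1),"plane",f.round(4),"zmin",P[:,2].min().round(3))
lab=W(.011,.04); print("label",lab.round(4),"scanner target",(lab+.155*n).round(4),"window",(lab+.085*n).round(4))
E
python3 sc.py
```

```text
13.4 [0.5578484  0.20087728 0.11736055] [3.13948467e+00 5.10732539e-04 1.99032074e+00] 0.035079228125287944 [-0.37491987 -0.19270744 -1.76649559]
top 83 61 [577.9 153.4] [33.8 22.3] 26.2 plane [ 0.0069 -0.0402  0.1461] zmin 0.121
scene 535 492 [557.1 207.1] [ 34.3 135.3] 24.3 plane [-0.0364 -0.0173  0.1452] zmin 0.111
wrist 15165 14970 [549.7 217.1] [ 36.4 112.7] 23.7 plane [-0.0068 -0.0091  0.1452] zmin 0.109
label [ 0.5496 -0.119 ] scanner target [0.5837 0.0322] window [ 0.5683 -0.0361]
```

Request:
send_rows(commands=[0,0.005,-0.03,0.01,-0.13,0,0.01,-0.06,0.01,-0.26,0,0.015,-0.09,0.01,-0.39,0,0.018,-0.11,0.01,-0.52,0,0.02,-0.125,0,-0.64,0,0.022,-0.14,-0.005,-0.641,0,0.024,-0.155,-0.011,-0.641,0,0.026,-0.169,-0.011,-0.641,0,0.026,-0.169,-0.011,-0.641,0,0.026,-0.169,-0.011,-0.641,0,0.026,-0.169,-0.011,-0.641])

```text
time_s: 14.65
eef_pos: [0.5835, 0.0331, 0.1057]
tcp_rot: [3.141, -0.001, 1.351]
ft_force: [-0.0, 0.3, -1.2]
gripper_width: 0.0354
grip_force: 60.2
```

```bash
python3 sc.py
python3 - <<'E'
from h import *; from geo import *
p,d,K,T=grab("wrist"); X=cloud(d,K,T); save("w4.png",p)
Q=X[...,:2]-c;a=-(Q@ux)-.1;b=Q@uy;z=X[...,2]
k=(z>.10)&(z<.16)&(a>.09)&(a<.26)&(b>0)&(b<.08)
A=np.c_[a[k],b[k],z[k]];print(k.sum(),np.percentile(A,[1,50,99],axis=0).round(4).tolist() if k.sum() else 0)
h=cv2.cvtColor(p,cv2.COLOR_RGB2HSV).astype(int)
k=(h[...,1]<60)&(h[...,2]>140)&(a>0)&(a<.02)&(b>-.02)&(b<.08)&(z>.08)&(z<.14)
A=np.c_[a[k],b[k],z[k]];print("label",k.sum(),np.percentile(A,[1,50,99],axis=0).round(4).tolist() if k.sum() else 0)
E
```

```text
14.65 [0.58351469 0.0330855  0.10569231] [ 3.14116599e+00 -1.00363340e-03  1.35137065e+00] 0.03535382434895673 [-0.04384756  0.29928624 -1.22396646]
top 0
scene 304 287 [586.3  40.7] [138.7  34.5] 76.0 plane [-0.0123 -0.0075  0.135 ] zmin 0.114
wrist 15118 14955 [588.  51.] [112.7  36.2] 77.8 plane [-0.0051 -0.0031  0.1352] zmin 0.098
label [ 0.5496 -0.119 ] scanner target [0.5837 0.0322] window [ 0.5683 -0.0361]
25477 [[0.1335, 0.0045, 0.1144], [0.1952, 0.0437, 0.1353], [0.2409, 0.0787, 0.1592]]
label 0 0
```

View pics/w4.png

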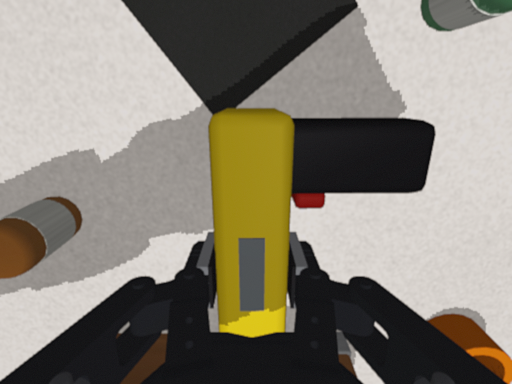

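The wrist picture shows the scanner (250,200) square to the case front and level. Its axis runs through b = 40 mm, as the label does. Holding.

Request:
send_rows(commands=[0,0,0,0,0,0,0,0,0,0,0,0,0,0,0,0,0,0,0,0,0,0,0,0,0,0,0,0,0,0,0,0,0,0,0,0,0,0,0,0,0,0,0,0,0,0,0,0,0,0,0,0,0,0,0,0,0,0,0,0,0,0,0,0,0,0,0,0,0,0])

```text
time_s: 16.25
eef_pos: [0.5834, 0.0319, 0.1053]
tcp_rot: [3.142, -0.0, 1.35]
ft_force: [0.1, 0.9, -1.9]
gripper_width: 0.0352
grip_force: 60.2
```

Request:
send_rows(commands=[0,-0.001,0.03,0.01,0,0,-0.006,0.06,0.02,0.13,0,-0.011,0.09,0.02,0.26,0,-0.016,0.12,0.02,0.39,0,-0.021,0.145,0.02,0.52,0,-0.022,0.172,0.02,0.641,0,-0.018,0.172,0,0.641,0,-0.018,0.172,-0.02,0.641,0,-0.018,0.172,-0.04,0.641,0,-0.018,0.172,-0.06,0.641,0,-0.018,0.172,-0.07,0.641,0,-0.018,0.172,-0.078,0.641,0,-0.018,0.172,-0.082,0.641,0,-0.018,0.172,-0.084,0.641,0,-0.018,0.172,-0.085,0.641,0,-0.018,0.172,-0.085,0.641])

```text
time_s: 17.85
eef_pos: [0.5657, 0.2041, 0.0208]
tcp_rot: [3.141, 0.0, 1.991]
ft_force: [-0.0, -0.9, -1.7]
gripper_width: 0.0355
grip_force: 60.2
```

Request:
send_rows(commands=[0,0,0,-0.002,0,0,0,0,-0.002,0,0.8,0,0,-0.002,0,0.8,0,0,-0.002,0,0.8,0,0,-0.002,0,0.8,0,0,-0.002,0,0.8,0,0,-0.002,0,0.8,0,0,0.03,0,0.8,0,0,0.08,0,0.8,0,0,0.13,0,0.8,0,0,0.18,0,0.8,0,0,0.23,0,0.8,0,0,0.25,0,0.8,0,0,0.25,0])

```text
time_s: 19.25
eef_pos: [0.5668, 0.205, 0.2744]
tcp_rot: [3.135, 0.0, 1.991]
ft_force: [0.4, 0.2, -0.4]
gripper_width: 0.0685
grip_force: 0.0
```

```bash
sed -i 's/(z>.03)&(z<t\[2\]+.06)/(z>.02)\&(z<.07)/' sc.py; python3 sc.py
python3 - <<'E'
from h import *
p,d,K,T=grab("scene"); save("f.png",p)
E
```

```text
19.25 [0.56675978 0.20504936 0.27444526] [3.13483083e+00 3.31748356e-04 1.99072596e+00] 0.06850894768175102 [ 0.44430288  0.16787468 -0.38826196]
top 162 90 [580.1 169.4] [32.9 49.4] 23.6 plane [-0.0092 -0.0371  0.049 ] zmin 0.023
scene 521 500 [564.5 211.3] [ 35.9 136. ] 24.9 plane [-0.0372 -0.0185  0.0469] zmin 0.02
wrist 2433 2431 [563.3 208.5] [ 35.9 137.2] 23.9 plane [ 0.0016 -0.0031  0.0477] zmin 0.032
label [ 0.5496 -0.119 ] scanner target [0.5837 0.0322] window [ 0.5683 -0.0361]
```

View pics/f.png

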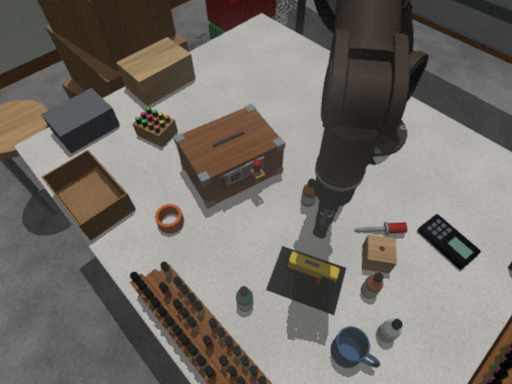

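The scene shows the scanner flat on its mat (315,265), the pin in the staple (257,168), the hasp shut, and all the listed bystanders in place. Handing in.

```bash
python3 -c "
from bench import r
print(r.hand_in())"
```

```text
the job is handed in; nothing more can be done
None
```

The job is handed in (no verdict was returned): hasp shut, pin down through the staple and released, label scanned for over a second, scanner flat back on its mat, and no listed bystander looked moved; the decoy red-headed tool, upright in the first pictures, was already lying down by the wrist picture before I gripped the pin, I don't know why, and I left it there.

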